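# Line up steel canisters by height under the studio lamp

### The arm

A 7-joint arm with a two-finger parallel gripper is mounted at the origin on the work surface. World frame = base frame: x ahead of the robot, y to its left, z up, the work surface at z = 0. Lengths are in m, angles in rad, forces in N, time in s.
With the tool pointing down it reaches from about 0.425 to 0.875 m from the base axis. Payload 4.7 kg.
Tool frame: the origin (TCP) lies midway between the tips of the shut fingers; the grasp point (between the pads) lies 19 mm behind it; x points along the fingers, y is the direction in which the jaws open and shut, and the axes are right-handed (so a half turn about x gives the same grasp; the last joint's range is limited). The gripper opens to 87 mm and grips with 3 to 60 N. Pads are 19 mm wide; open, the fingers measure 117 mm over their backs; the gripper's body (75 mm by 190 mm) begins 51 mm behind the grasp point.
Start: joints at [-1.211, 0.321, -0.07, 1.45, 0.023, 1.371, -0.057], TCP at [0.22, 0.612, 0.223] pointing down, gripper open.
Joint ranges: [-2.86, 2.86], [-0.3, 2.09], [-1.38, 1.24], [0.06, 2.45], [-1.56, 4.7], [0.09, 2.05], [-2.69, 2.69]. Speed limits (rad/s): [2.57, 2.57, 3.14, 3.14, 3.14, 3.14, 3.14].

### API

Orientations are given as a rotation vector (axis times angle).
In Python, from workcell import state, get_image, camera_model, close_job, look_for gives the robot as it stands.
- The arm moves only by the shell command python3 -m creep 'ROWS'. ROWS is JSON, a list that holds one entry, the list of rows, each a list of 7 numbers: the shift along the tool's x, y, z in m, then the turn, a rotation vector about the tool's x, y, z in degrees, then the opening, from 0 (shut) to 1 (fully open). A call has exactly 5 rows; each row is the pose to reach, as a shift and turn from the pose commanded when the call began, along the tool's axes at that moment; what a row does not reach only later rows make up. A row lasts 1/10 s, in which the tool goes at most 50 mm and 8.59 degrees, less where a joint would pass 70% of its speed; a pose out of reach is approached as far as the arm can. A call with a gripper value outside its range is refused whole. The fingers move at their own pace and stop on an object; the grip force is fixed at half the most. Time passes only in rows, so rows that repeat a pose let the fingers close, or fill a call up. It gives the time, the measured TCP pose, the force and the opening at its end, in the units of the state.
- state(): the state, without advancing time (a new reading comes with each control period).
- get_image(name): name is "scene" or "top" or "wrist"; returns (picture, depth): 480x640x3 uint8, red, green, blue; 480x640 float32, m along the optical axis (not along the pixel's ray), 0 where there is no reading.
- camera_model(name): a dict with "fx", "fy", "cx", "cy" (pixels), "world_to_cam" (4x4, takes a point from world to camera coordinates); the wrist camera has in their place "T_tool_cam" (4x4, takes a point from camera to tool coordinates, whose origin is the TCP and whose axes are the tool frame's). Camera axes: x right, y up, looking along -z (the intrinsics and any distortion apply to the point x, -y, -z); pixel columns grow to the right and rows downward; lengths in m; the calibration is good to about 2 mm. The wrist camera is an equidistant fisheye: a pixel r from the principal point sees the ray r / f radians off the axis. A picture is of the moment at which its call begins: read the wrist's pose just before it. camera_model takes no time and is no camera call.
- close_job(): hands the job in, once; it reports no verdict.
Trained networks look in the newest picture that a camera, given by its name, has taken for a name from the list of things; names that differ only in an ending like _2 or _b are one class to them, and where a whole thing is asked for, a point or a joint stands for the part that bears it (a point fixed in the world has none). Each returns a list of dicts, best first, with "score" (0 to 1); they miss things now and then, are a little off and sometimes report something else, mostly with a low value. They report only what shows in the picture. A call takes as long as a camera call. They do not tell look-alikes from the thing itself.
- look_for(camera, name): "box" ([centre column, centre row, width, height] in pixels, round what is visible of it).
The state is a dict: "clock": time; "joint_pos": joint angles; "qvel": joint speeds; "tau": joint torques, N m; "eef_pos": TCP position; "orientation": TCP orientation; "wrist_force": force on the tool from outside, world axes, zero at the start; "wrist_torque": the same for the moment, N m; "grip_width": opening from 0.0 (shut) to 1.0 (fully open).
Only numpy, scipy, OpenCV 4.12 (cv2) and the standard library are available. Lean on these libraries where they do the work, as an engineer would, in place of code of your own. Each camera call takes 0.05 s, during which the arm holds its last target.

### The job

Stand the four steel canisters on the row of granite slabs, one centred on each slab, in order of height: the shortest on the slab nearest the desk lamp, rising to the tallest on the slab farthest from it, so that none shades the next. Keep the canisters upright, let go of them all, and leave the drinking glass where it stands.

Things in the scene. Friction and masses are not known exactly. Their poses are not given: they have to be found in the camera images.
- can_60_center (a point): The shortest of four upright brushed-steel canisters with flat pale-wood lids (alike but for height): a loose plain cylinder 54 mm in diameter and 60 mm tall, about 160 g give or take a third. It starts upright on the table, on the robot's side of the slabs. The point is the canister's centre, 30 mm above its underside; z is its axis, up.
- can_85_center (a point): The second shortest of four upright brushed-steel canisters with flat pale-wood lids (alike but for height): a loose plain cylinder 54 mm in diameter and 85 mm tall, about 185 g give or take a third. It starts upright on the table, on the robot's side of the slabs. The point is the canister's centre, 42.5 mm above its underside; z is its axis, up.
- can_110_center (a point): The second tallest of four upright brushed-steel canisters with flat pale-wood lids (alike but for height): a loose plain cylinder 54 mm in diameter and 110 mm tall, about 210 g give or take a third. It starts upright on the table, on the robot's side of the slabs. The point is the canister's centre, 55 mm above its underside; z is its axis, up.
- can_135_center (a point): The tallest of four upright brushed-steel canisters with flat pale-wood lids (alike but for height): a loose plain cylinder 54 mm in diameter and 135 mm tall, about 235 g give or take a third. It starts upright on the table, on the robot's side of the slabs. The point is the canister's centre, 67.5 mm above its underside; z is its axis, up.
- slab_a_top (a point): Grey granite slab, 80 mm square and 18 mm thick, fixed, leftmost (largest y), first of the row of four on the long cork runner. Slab centres are about 100 mm apart along the row. The point is the centre of the slab's flat top face, 21 mm above the table; z is up, y runs along the row to the left, x points across it away from the robot.
- slab_b_top (a point): Grey granite slab, 80 mm square and 18 mm thick, fixed, second from the left of the row of four on the long cork runner. Slab centres are about 100 mm apart along the row. The point is the centre of the slab's flat top face, 21 mm above the table; z is up, y runs along the row to the left, x points across it away from the robot.
- slab_c_top (a point): Grey granite slab, 80 mm square and 18 mm thick, fixed, third from the left of the row of four on the long cork runner. Slab centres are about 100 mm apart along the row. The point is the centre of the slab's flat top face, 21 mm above the table; z is up, y runs along the row to the left, x points across it away from the robot.
- slab_d_top (a point): Grey granite slab, 80 mm square and 18 mm thick, fixed, rightmost (smallest y), last of the row of four on the long cork runner. Slab centres are about 100 mm apart along the row. The point is the centre of the slab's flat top face, 21 mm above the table; z is up, y runs along the row to the left, x points across it away from the robot.
- lamp: Small grey desk lamp, fixed, 236 mm high: round base 110 mm across, thin post, neck bent over away from the robot with a shade 90 mm across. It stands on the table past one end of the row (left or right, varies), its post about 320 mm from the middle of the row. The origin is the centre of the base's underside.
- glass_rim (a point): Empty clear drinking glass, 68 mm across the rim and 120 mm tall, loose, standing on the table past the end of the row opposite the lamp. The point is the centre of its mouth, 120 mm above the table. To be left alone.
Things that resemble listed ones, but are neither listed nor needed, are in the scene too. Leave any black or green look-alike of the part that bears slab_c_top alone.

How it is judged:
By the outcome, as a careful person would: the job done as asked, in the order asked, and still so for the second after the job is handed in, with the robot touching nothing.
It also fails if it takes over 120 s, if anything falls off the work surface, if the arm or the gripper's body presses on something with over 40 N, if the wrist force passes 120 N, or if a joint passes its speed limit or range.

## Working session

There is one attempt and no reset: what is moved stays moved. The work goes in short steps, Python scripts to look and compute and a shell command to move; the robot and the scene stay as the last step left them, time stands still between calls to the robot, and variables do not carry over. Pictures are saved under pics/ and viewed, and the job is handed in when it is done.

```bash
mkdir -p pics; ls; python3 - <<'E'
from workcell import *
import cv2,numpy as np
s=state(); print(s)
for n in ["scene","top","wrist"]:
    p,d=get_image(n); cv2.imwrite(f"pics/{n}0.png",p[:,:,::-1]); np.save(f"{n}0.npy",d)
    m=camera_model(n); print(n,{k:np.round(v,4).tolist() for k,v in m.items() if not isinstance(v,str)})
E
```

```text
pics
{'clock': 0.0, 'joint_pos': array([-1.21086677,  0.3218336 , -0.07010666,  1.45169757,  0.0226257 ,
        1.37080469, -0.05687492]), 'qvel': array([ 0.00153022, -0.00024776,  0.00020243, -0.00233839,  0.00105077,
       -0.00193238,  0.0029851 ]), 'tau': array([ 3.09953816e-05, -4.91286063e+01, -4.03533652e-01, -3.12527275e+01,
       -6.38065115e-02,  4.37069067e-02,  1.76980120e-04]), 'eef_pos': array([0.22018596, 0.61096606, 0.2214435 ]), 'orientation': array([ 0.26978031,  1.55393547, -0.27284542]), 'wrist_force': array([0.46381839, 0.76473507, 0.0960714 ]), 'wrist_torque': array([-0.02948594, -0.02427506, -0.05964351]), 'grip_width': 1.0016582818338318}
scene {'fx': 622.6751, 'fy': 622.6751, 'cx': 326.1119, 'cy': 239.218, 'world_to_cam': [[-0.129, 0.9915, -0.0174, 0.0513], [-0.7853, -0.0914, 0.6124, 0.3833], [0.6056, 0.0927, 0.7904, -1.5244], [0.0, 0.0, 0.0, 1.0]]}
top {'fx': 491.0124, 'fy': 491.0124, 'cx': 312.1466, 'cy': 226.8478, 'world_to_cam': [[-0.0199, -0.9998, 0.0093, 0.0243], [0.9995, -0.0196, 0.0264, -0.5417], [-0.0263, 0.0098, 0.9996, -1.1286], [0.0, 0.0, 0.0, 1.0]]}
wrist {'fx': 371.6483, 'fy': 371.6483, 'cx': 321.4646, 'cy': 240.8707, 'T_tool_cam': [[-0.0005, 0.2643, -0.9645, -0.1604], [1.0, -0.0006, -0.0007, 0.0008], [-0.0008, -0.9645, -0.2643, -0.0708], [0.0, 0.0, 0.0, 1.0]]}
```

View pics/scene0.png

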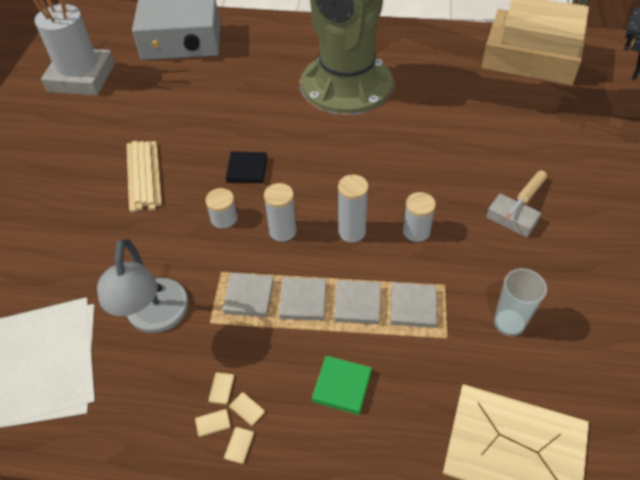

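View pics/top0.png

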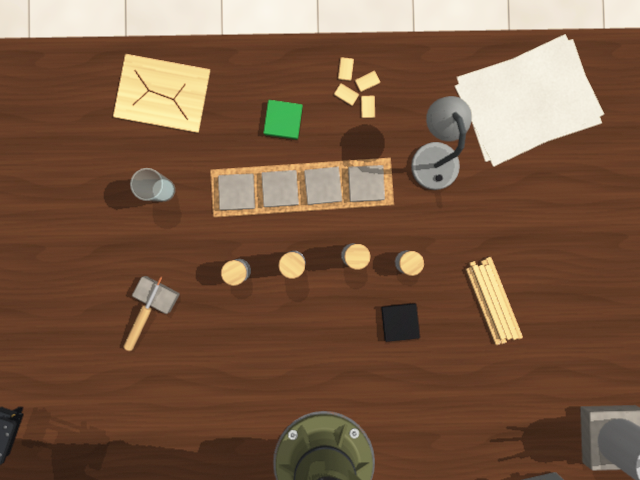

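View pics/wrist0.png

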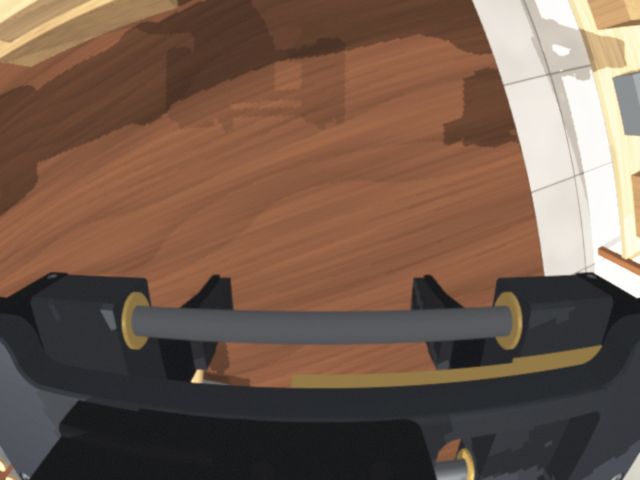

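Scene and top view agree. The lamp is at the right end (top: 437,165), so slab d (top: 367,182) is nearest the lamp. The four canisters are at top (236,272), (292,264), (357,256) and (411,263). The black pad (400,322) and green pad (283,119) are look-alikes, not slabs. Next I'll measure.

```bash
cat > h.py <<'E'
from workcell import *
import cv2,numpy as np
from scipy.spatial.transform import Rotation as Ro
def ray(n,u,v,z):
    m=camera_model(n); T=np.linalg.inv(np.array(m["world_to_cam"]))
    d=T[:3,:3]@np.array([(u-m["cx"])/m["fx"],-(v-m["cy"])/m["fy"],-1]); o=T[:3,3]
    return o+d*(z-o[2])/d[2]
def cloud(n,depth):
    m=camera_model(n); T=np.linalg.inv(np.array(m["world_to_cam"]))
    v,u=np.mgrid[:480,:640]
    P=np.stack([(u-m["cx"])/m["fx"]*depth,-(v-m["cy"])/m["fy"]*depth,-depth],-1)
    return P@T[:3,:3].T+T[:3,3]
E
python3 - <<'E'
from h import *
s=state(); print(np.round(Ro.from_rotvec(s['orientation']).as_matrix(),3).tolist())
for n in["top","scene"]:
    for k in ["can_60_center","slab_a_top","lamp","glass_rim"]:
        for r in look_for(n,k): print(n,k,round(r['score'],2),np.round(r['box'],1))
for n in["top","scene"]:
    P=cloud(n,np.load(n+"0.npy")); z=P[...,2]; d=np.load(n+"0.npy")
    reg=(P[...,0]>.3)&(P[...,0]<.6)&(abs(P[...,1])<.3)&(z>.04)&(z<.2)&(d>0)
    nl,lab,st,c=cv2.connectedComponentsWithStats(reg.astype(np.uint8))
    for i in range(1,nl):
        if st[i,4]<50: continue
        q=P[lab==i]; zt=np.percentile(q[:,2],95 if n=="top" else 93); t=q[abs(q[:,2]-zt)<.006]
        (cx,cy),r=cv2.minEnclosingCircle(t[:,:2].astype(np.float32))
        print(n,c[i].round(),st[i,4],'ztop',zt.round(4),'c',t.mean(0).round(4),(round(cx,4),round(cy,4)),round(r,4))
E
```

```text
[[-0.0, 0.339, 0.941], [-0.001, 0.941, -0.339], [-1.0, -0.001, 0.0]]
top can_60_center 0.77 [409.8 261.9  26.8  23.7]
top can_60_center 0.51 [237.2 273.6  31.7  21. ]
top can_60_center 0.25 [293.1 264.5  31.   29.6]
top slab_a_top 0.75 [236.6 191.9  41.   40.5]
top lamp 0.96 [444.9 144.2  60.2  91.9]
top glass_rim 0.89 [154.9 184.   44.3  36.6]
scene can_60_center 0.65 [221.3 208.5  27.5  40.6]
scene slab_a_top 0.65 [414.1 304.8  45.1  48.4]
scene lamp 0.98 [143.7 284.8  89.6  96.3]
scene glass_rim 0.76 [520.6 303.   52.5  63.3]
scene glass_rim 0.63 [220.7 209.6  28.8  41.1]
top [356. 256.] 551 ztop 0.1125 c [ 0.4765 -0.0791  0.1098] (0.4768, -0.0795) 0.027
top [292. 264.] 555 ztop 0.1378 c [0.4624 0.0582 0.1349] (0.4625, 0.058) 0.0267
top [411. 262.] 485 ztop 0.0631 c [ 0.4578 -0.2035  0.0602] (0.4578, -0.2036) 0.0267
top [235. 272.] 534 ztop 0.0878 c [0.4465 0.185  0.085 ] (0.4461, 0.1847) 0.0268
scene [353. 202.] 1401 ztop 0.1363 c [0.4637 0.0605 0.1348] (0.4625, 0.0591) 0.0284
scene [280. 206.] 1129 ztop 0.1119 c [ 0.4775 -0.0768  0.1101] (0.4759, -0.0759) 0.0287
scene [220. 202.] 599 ztop 0.0628 c [ 0.4586 -0.201   0.0604] (0.4576, -0.2) 0.0285
scene [420. 210.] 882 ztop 0.0869 c [0.4474 0.1873 0.0848] (0.4462, 0.1856) 0.0287
```

```bash
python3 - <<'E'
from h import *
for n in["top","scene"]:
    d=np.load(n+"0.npy"); P=cloud(n,d); z=P[...,2]
    reg=(P[...,0]>.54)&(P[...,0]<.74)&(P[...,1]>-.25)&(P[...,1]<.25)&(z>.014)&(z<.03)&(d>0)
    print(n,'cork/table z',np.median(z[(P[...,0]>.54)&(P[...,0]<.74)&(abs(P[...,1])<.25)]), )
    nl,lab,st,c=cv2.connectedComponentsWithStats(reg.astype(np.uint8))
    for i in range(1,nl):
        if st[i,4]<300: continue
        q=P[lab==i]; r=cv2.minAreaRect(q[:,:2].astype(np.float32)*1000)
        print(n,c[i].round(),st[i,4],np.median(q[:,2]).round(4),q.mean(0).round(4),np.round(r[0],1),np.round(r[1],1),r[2])
    I=cv2.imread(f"pics/{n}0.png")
    if n=="top": cv2.imwrite("pics/crop_top.png",cv2.resize(I[130:300,100:480],(760,340),interpolation=cv2.INTER_CUBIC))
E
```

```text
top cork/table z 0.002055106612727897
top [420. 166.] 310 0.0163 [ 0.6783 -0.238   0.0166] [ 677.2 -235.6] [92.4 28.6] 0.2855876684188843
top [366. 183.] 1215 0.0207 [ 0.6408 -0.1128  0.0207] [ 641.1 -113.3] [80.1 80.5] 1.572573184967041
top [323. 185.] 1204 0.0207 [ 0.6374 -0.0131  0.0207] [637.5 -13.3] [80.3 80. ] 4.415512561798096
top [280. 188.] 1214 0.0204 [0.6326 0.0857 0.0204] [632.8  85.8] [80.  79.9] 3.196643352508545
top [236. 191.] 1221 0.0205 [0.6268 0.1854 0.0205] [627.4 185.8] [80.6 80.4] 1.2317993640899658
scene cork/table z 0.0023452625786617998
scene [248. 294.] 1714 0.021 [ 0.6432 -0.11    0.021 ] [ 640.5 -110.8] [82.8 80.6] 1.3563902378082275
scene [303. 298.] 1730 0.0211 [ 0.6399 -0.0106  0.021 ] [636.5 -11. ] [84.1 80.3] 4.71578311920166
scene [358. 301.] 1748 0.021 [0.6348 0.0884 0.0209] [633.5  88.2] [83.9 80.1] 2.9037201404571533
scene [175. 306.] 544 0.0164 [ 0.6807 -0.2368  0.0167] [ 678.7 -233.8] [94.9 32.4] 0.09526960551738739
scene [414. 304.] 1787 0.0209 [0.6292 0.1883 0.0208] [627.  187.9] [84.7 79.6] 1.3167952299118042
```

View pics/crop_top.png

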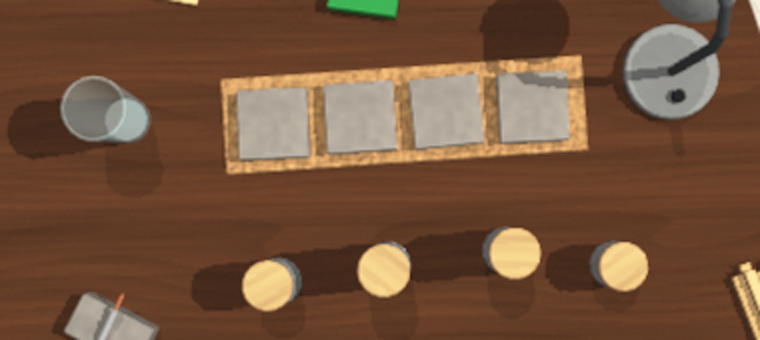

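Choices: 60 mm is the can at top (411,263), 85 at (236,272), 110 at (357,256) and 135 at (292,264), all confirmed by depth heights. Things that could be mistaken for them are the glass (150,187), the pen pot (615,440), and for the slabs the black pad (400,322), green pad (283,119) and tool block (155,295). The crop shows four grey slabs on cork and four wooden lids.

Placement is 60→d, 85→c, 110→b, 135→a, with the jaws along world x.

```bash
cat >> h.py <<'E'
def go(x,y,z,yaw=0.):
    """shift in tool axes (mm) and turn (deg) to target; yaw = angle of tool y from world x"""
    s=state(); R=Ro.from_rotvec(s['orientation']).as_matrix(); p=np.array(s['eef_pos'])
    c,si=np.cos(np.radians(yaw)),np.sin(np.radians(yaw))
    X=np.array([0,0,-1.]);Y=np.array([c,si,0]);G=np.stack([X,Y,np.cross(X,Y)],1)
    print('t',round(s['clock'],2),'p',p.round(4),'grip',round(s['grip_width'],3),'F',s['wrist_force'].round(1))
    print(' shift mm',(1000*R.T@(np.array([x,y,z])-p)).round(1),'turn deg',Ro.from_matrix(R.T@G).as_rotvec(degrees=True).round(2))
E
python3 -c "
from h import *
go(.5,.4,.25);go(.58,.1,.25)"
```

```text
t 0.55 p [0.2204 0.6115 0.2226] grip 1.003 F [ 0.2 -0.3  0.2]
 shift mm [ -27.4 -104.2  334.8] turn deg [ 7.019e+01  0.000e+00 -1.000e-02]
t 0.55 p [0.2204 0.6115 0.2226] grip 1.003 F [ 0.2 -0.3  0.2]
 shift mm [ -27.4 -359.3  511.7] turn deg [ 7.019e+01  0.000e+00 -1.000e-02]
```

```bash
python3 -m creep '[[[-0.01,-0.01,0.04,7,0,0,1],[-0.02,-0.03,0.08,14,0,0,1],[-0.027,-0.045,0.12,21,0,0,1],[-0.027,-0.06,0.165,28,0,0,1],[-0.027,-0.075,0.21,35,0,0,1]]]'; python3 -c "
from h import *
go(.5,.4,.25);go(.58,.1,.25)"
```

```text
clock: 1.05
eef_pos: [0.3937, 0.4688, 0.2503]
orientation: [0.751, 1.438, -0.748]
wrist_force: [0.6, -0.6, 0.0]
grip_width: 1.003
t 1.05 p [0.3937 0.4688 0.2503] grip 1.003 F [ 0.6 -0.6  0. ]
 shift mm [  0.3  47.8 117.3] turn deg [34.94 -0.06 -0.07]
t 1.05 p [0.3937 0.4688 0.2503] grip 1.003 F [ 0.6 -0.6  0. ]
 shift mm [ -0.  -58.5 409. ] turn deg [34.94 -0.06 -0.07]
```

```bash
python3 -m creep '[[[0,0,0.045,7,0,0,1],[0,0.005,0.09,14,0,0,1],[0,0.005,0.135,21,0,0,1],[0,0,0.18,28,0,0,1],[0,-0.01,0.225,35,0,0,1]]]'; python3 -c "
from h import *
go(.5,.0,.25);go(.458,-.202,.22)"
```

```text
clock: 1.55
eef_pos: [0.515, 0.2787, 0.2496]
orientation: [1.211, 1.208, -1.21]
wrist_force: [1.2, 0.6, 0.2]
grip_width: 1.004
t 1.55 p [0.515  0.2787 0.2496] grip 1.004 F [1.2 0.6 0.2]
 shift mm [ -0.5 -14.5 278.7] turn deg [-0.1  -0.02 -0.04]
t 1.55 p [0.515  0.2787 0.2496] grip 1.004 F [1.2 0.6 0.2]
 shift mm [ 29.4 -56.2 480.8] turn deg [-0.1  -0.02 -0.04]
```

```bash
python3 -m creep '[[[0,0,0.048,0,0,0,1],[0,0,0.096,0,0,0,1],[0,0,0.144,0,0,0,1],[0,-0.01,0.192,0,0,0,1],[0,-0.02,0.24,0,0,0,1]]]'
python3 -m creep '[[[0,-0.01,0.048,0,0,0,1],[0,-0.02,0.096,0,0,0,1],[0.01,-0.03,0.144,0,0,0,1],[0.02,-0.036,0.192,0,0,0,1],[0.03,-0.036,0.24,0,0,0,1]]]'; python3 -c "
from h import *
go(.458,-.202,.1)
p,d=get_image('top'); cv2.imwrite('pics/top1.png',p[:,:,::-1])
p,d=get_image('wrist'); cv2.imwrite('pics/wrist1.png',p[:,:,::-1])"
```

```text
clock: 2.05
eef_pos: [0.4944, 0.038, 0.2497]
orientation: [1.207, 1.21, -1.206]
wrist_force: [0.2, 0.1, 0.6]
grip_width: 0.994
clock: 2.55
eef_pos: [0.4587, -0.2019, 0.2198]
orientation: [1.209, 1.21, -1.204]
wrist_force: [0.7, 0.2, -0.3]
grip_width: 1.0
t 2.55 p [ 0.4587 -0.2019  0.2198] grip 1.0 F [ 0.7  0.2 -0.3]
 shift mm [119.8  -1.    0.3] turn deg [ 0.19 -0.09 -0.13]
```

View pics/top1.png

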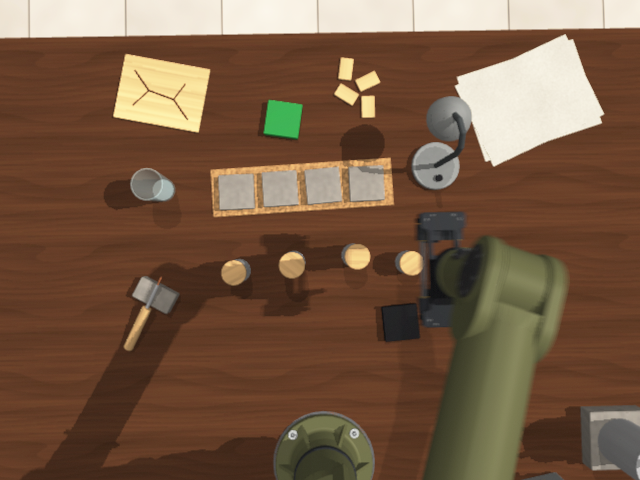

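View pics/wrist1.png

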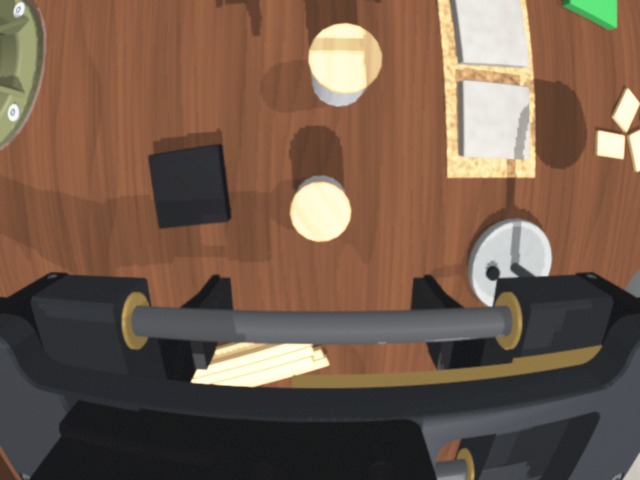

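```bash
cat >> h.py <<'E'
def wray(u,v,z):
    s=state(); m=camera_model('wrist'); T=np.array(m['T_tool_cam'])
    a=np.array([(u-m['cx'])/m['fx'],(v-m['cy'])/m['fy']]); th=np.hypot(*a)
    d=np.array([a[0]/th*np.sin(th),-a[1]/th*np.sin(th),-np.cos(th)])
    W=np.eye(4);W[:3,:3]=Ro.from_rotvec(s['orientation']).as_matrix();W[:3,3]=s['eef_pos']; T=W@T
    o=T[:3,3]; d=T[:3,:3]@d
    return o+d*(z-o[2])/d[2]
E
python3 -c "
from h import *
I=cv2.imread('pics/wrist1.png')
print(wray(320.5,210.5,.06),wray(345,58,.11))
print([wray(u,v,.021) for u,v in [(463,81),(529,83),(528,159),(463,153)]])"
```

```text
[ 0.45790346 -0.19527126  0.06      ] [ 0.47640573 -0.07362013  0.11      ]
[array([ 0.60043824, -0.06970766,  0.021     ]), array([ 0.6789508 , -0.06223959,  0.021     ]), array([ 0.67931671, -0.14467867,  0.021     ]), array([ 0.60114298, -0.14318361,  0.021     ])]
```

```bash
python3 -m creep '[[[0.04,-0.001,-0.002,0,0,0,1],[0.08,-0.001,-0.002,0,0,0,1],[0.12,-0.001,-0.002,0,0,0,1],[0.15,-0.001,-0.002,0,0,0,1],[0.17,-0.001,-0.002,0,0,0,1]]]'; python3 -c "
from h import *
go(.458,-.2,.015)
p,d=get_image('wrist'); cv2.imwrite('pics/wrist2.png',p[:,:,::-1])
p,d=get_image('scene'); cv2.imwrite('pics/scene2.png',cv2.resize(p[100:380,60:460,::-1],(800,560)))"
```

```text
clock: 3.15
eef_pos: [0.4575, -0.197, 0.0474]
orientation: [1.206, 1.213, -1.208]
wrist_force: [0.4, 0.7, -0.1]
grip_width: 0.998
t 3.15 p [ 0.4575 -0.197   0.0474] grip 0.998 F [ 0.4  0.7 -0.1]
 shift mm [32.4  0.6  3. ] turn deg [ 0.21 -0.04  0.14]
```

View pics/scene2.png

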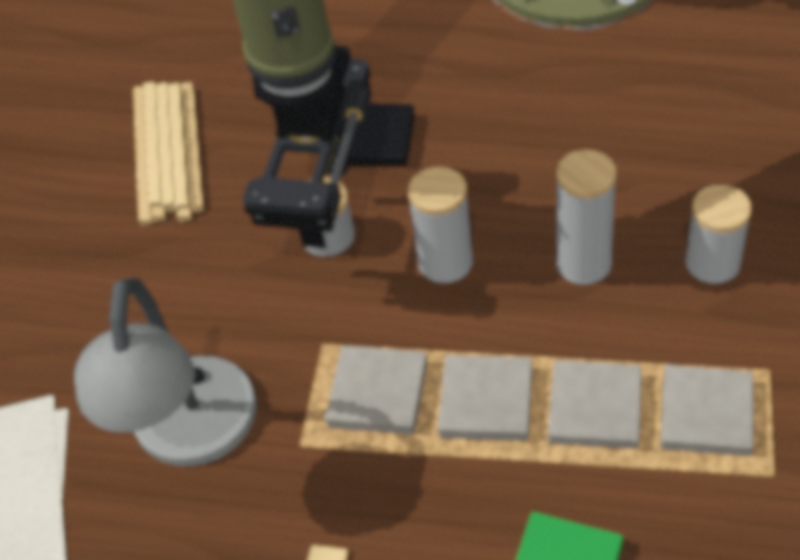

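View pics/wrist2.png

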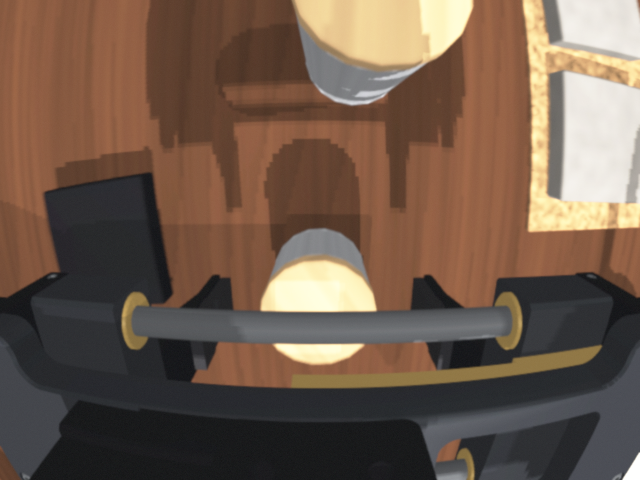

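The 60 mm canister lies between the open fingers, with its lid near wrist pixel (318,311) and the pads at columns 215 and 430.

```bash
python3 -c "
from h import *
print(wray(318.5,311,.06)); 
for i in range(2): print(state()['eef_pos'])"; python3 -m creep '[[[0.01,0,0.002,0,0,0,1],[0.02,0,0.002,0,0,0,1],[0.032,0,0.002,0,0,0,1],[0.032,0,0.002,0,0,0,1],[0.032,0,0.002,0,0,0,1]]]'; python3 -c "
from h import *
go(.458,-.2,.015)"
```

```text
[ 0.45659741 -0.19667079  0.06      ]
[ 0.45633741 -0.19682307  0.04710526]
[ 0.45633741 -0.19682307  0.04710526]
clock: 3.75
eef_pos: [0.4585, -0.2001, 0.0175]
orientation: [1.207, 1.211, -1.207]
wrist_force: [-0.7, 0.4, 0.5]
grip_width: 1.001
t 3.75 p [ 0.4585 -0.2001  0.0175] grip 1.001 F [-0.7  0.4  0.5]
 shift mm [ 2.5 -0.5 -0.1] turn deg [ 0.18 -0.    0.02]
```

```bash
python3 -m creep '[[[0.001,0,-0.001,0,0,0,0.5],[0.001,0,-0.001,0,0,0,0],[0.001,0,-0.001,0,0,0,0],[0.001,0,-0.001,0,0,0,0],[0.001,0,-0.001,0,0,0,0]]]'; python3 -m creep '[[[0,0,0,0,0,0,0],[0,0,0,0,0,0,0],[-0.02,0,0,0,0,0,0],[-0.04,0,0,0,0,0,0],[-0.07,0,0,0,0,0,0]]]'; python3 -c "
from h import *
go(.6415,-.110,.085)"
```

```text
clock: 4.25
eef_pos: [0.4583, -0.199, 0.0166]
orientation: [1.207, 1.211, -1.207]
wrist_force: [-1.7, -0.4, 0.9]
grip_width: 0.634
clock: 4.75
eef_pos: [0.4574, -0.1986, 0.086]
orientation: [1.206, 1.213, -1.209]
wrist_force: [0.9, 0.4, -1.7]
grip_width: 0.611
t 4.75 p [ 0.4574 -0.1986  0.086 ] grip 0.611 F [ 0.9  0.4 -1.7]
 shift mm [  0.5 184.4 -88. ] turn deg [ 0.18 -0.01  0.17]
```

```bash
python3 -m creep '[[[0,0.035,-0.018,0,0,0,0],[0,0.075,-0.036,0,0,0,0],[0,0.115,-0.056,0,0,0,0],[0,0.155,-0.076,0,0,0,0],[0,0.183,-0.090,0,0,0,0]]]'; python3 -m creep '[[[0,0,0,0,0,0,0],[0,0,0,0,0,0,0],[0.01,0,0,0,0,0,0],[0.02,0,0,0,0,0,0],[0.03,0,0,0,0,0,0]]]';python3 -c "
from h import *
go(.6415,-.110,.0375)
for n in ['scene','top','wrist']:
  p,d=get_image(n); np.save(n+'3.npy',d); cv2.imwrite(f'pics/{n}3.png',p[:,:,::-1])"
```

```text
clock: 5.25
eef_pos: [0.6439, -0.1054, 0.0857]
orientation: [1.206, 1.212, -1.204]
wrist_force: [0.5, -0.1, -1.8]
grip_width: 0.614
clock: 5.75
eef_pos: [0.6401, -0.1091, 0.0555]
orientation: [1.208, 1.211, -1.208]
wrist_force: [0.5, -0.0, -0.8]
grip_width: 0.614
t 5.75 p [ 0.6401 -0.1091  0.0555] grip 0.614 F [ 0.5 -0.  -0.8]
 shift mm [18.   1.4  0.9] turn deg [ 0.1  -0.03  0.04]
```

View pics/scene3.png

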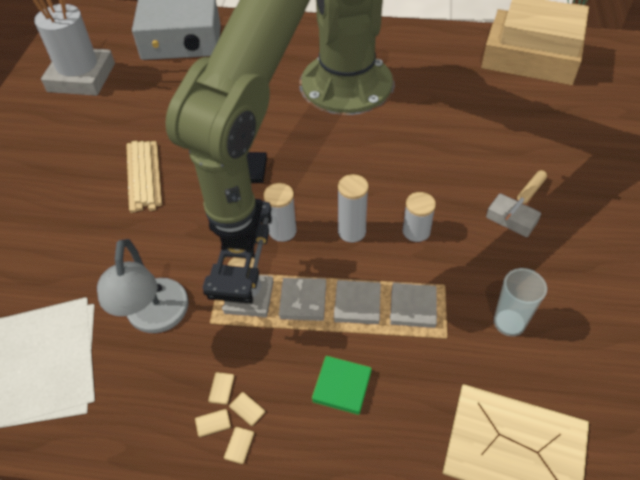

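View pics/wrist3.png

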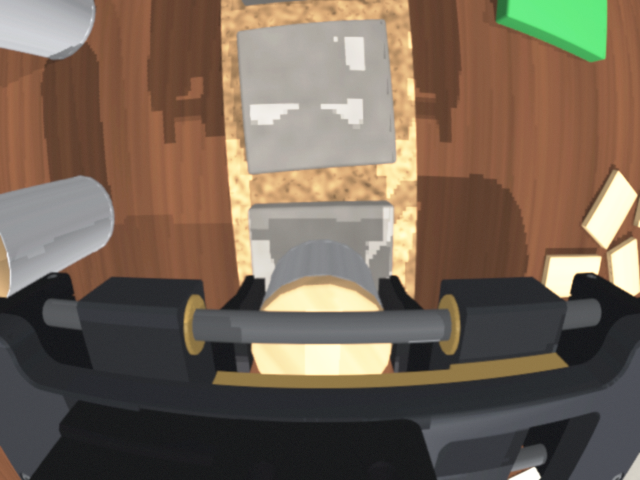

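```bash
python3 -m creep '[[[0.008,0.001,0,0,0,0,0],[0.015,0.001,0,0,0,0,0],[0.017,0.001,0,0,0,0,0],[0.0175,0.001,0,0,0,0,0],[0.0175,0.001,0,0,0,0,0]]]'; python3 -c "
from h import *
go(.6415,-.110,.0375)"
```

```text
clock: 6.4
eef_pos: [0.6423, -0.1085, 0.0391]
orientation: [1.207, 1.211, -1.207]
wrist_force: [0.1, -1.3, -1.1]
grip_width: 0.615
t 6.4 p [ 0.6423 -0.1085  0.0391] grip 0.615 F [ 0.1 -1.3 -1.1]
 shift mm [ 1.6 -0.8  1.5] turn deg [ 0.18  0.   -0.  ]
```

Then down another 1 mm, release slowly and rise.

```bash
python3 -m creep '[[[0.001,0,0,0,0,0,0],[0.001,0,0,0,0,0,0],[0.0015,0,0,0,0,0,0.65],[0.0015,0,0,0,0,0,0.75],[0.0015,0,0,0,0,0,0.9]]]'; python3 -m creep '[[[0,0,0,0,0,0,0.95],[0,0,0,0,0,0,1],[0,0,0,0,0,0,1],[-0.02,0,0,0,0,0,1],[-0.06,0,0,0,0,0,1]]]'; python3 -m creep '[[[-0.04,0,0,0,0,0,1],[-0.08,0,0,0,0,0,1],[-0.12,0,0,0,0,0,1],[-0.14,0,-0.02,0,0,0,1],[-0.14,-0.01,-0.06,0,0,0,1]]]';python3 -c "
from h import *
go(.4465,.1875,.18)
p,d=get_image('wrist'); cv2.imwrite('pics/wrist4.png',p[:,:,::-1])"
```

```text
clock: 6.9
eef_pos: [0.6425, -0.1085, 0.0379]
orientation: [1.207, 1.21, -1.206]
wrist_force: [-0.4, -0.4, -0.3]
grip_width: 0.756
clock: 7.4
eef_pos: [0.6396, -0.1077, 0.0948]
orientation: [1.204, 1.216, -1.212]
wrist_force: [0.7, 0.4, -0.3]
grip_width: 0.996
clock: 7.9
eef_pos: [0.6342, -0.0531, 0.2421]
orientation: [1.214, 1.199, -1.208]
wrist_force: [1.4, 0.4, -0.1]
grip_width: 0.999
t 7.9 p [ 0.6342 -0.0531  0.2421] grip 0.999 F [ 1.4  0.4 -0.1]
 shift mm [  59.9 -189.2 -240. ] turn deg [-0.23  0.16 -0.46]
```

View pics/wrist4.png

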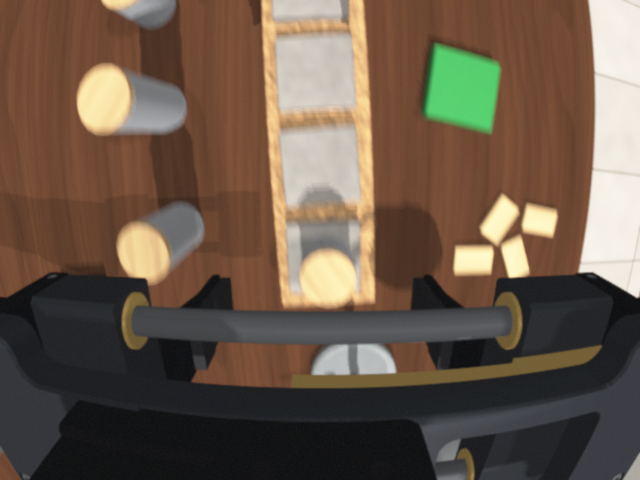

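The 60 mm canister stands on slab d (wrist 327,277). Next is the 85 mm one.

```bash
python3 -m creep '[[[0,-0.03,-0.04,0,0,0,1],[0,-0.07,-0.085,0,0,0,1],[0,-0.11,-0.13,0,0,0,1],[0.01,-0.15,-0.17,0,0,0,1],[0.03,-0.18,-0.21,0,0,0,1]]]'; python3 -c "
from h import *
go(.4465,.1875,.12)"
```

```text
clock: 8.45
eef_pos: [0.4691, 0.1398, 0.2174]
orientation: [1.209, 1.211, -1.204]
wrist_force: [0.8, 1.6, -0.0]
grip_width: 1.004
t 8.45 p [0.4691 0.1398 0.2174] grip 1.004 F [ 0.8  1.6 -0. ]
 shift mm [ 97.4 -22.6 -47.6] turn deg [ 0.21 -0.12 -0.13]
```

```bash
python3 -m creep '[[[0,-0.01,-0.02,0,0,0,1],[0.01,-0.015,-0.04,0,0,0,1],[0.03,-0.015,-0.045,0,0,0,1],[0.05,-0.015,-0.045,0,0,0,1],[0.05,-0.015,-0.045,0,0,0,1]]]'; python3 -c "
from h import *
go(.4465,.1875,.041)
p,d=get_image('wrist'); cv2.imwrite('pics/wrist5.png',p[:,:,::-1])"
```

```text
clock: 8.95
eef_pos: [0.4529, 0.1825, 0.164]
orientation: [1.202, 1.212, -1.211]
wrist_force: [-1.2, -0.0, -0.4]
grip_width: 0.999
t 8.95 p [0.4529 0.1825 0.164 ] grip 0.999 F [-1.2 -0.  -0.4]
 shift mm [123.   -5.8  -5.4] turn deg [0.23 0.16 0.26]
```

View pics/wrist5.png

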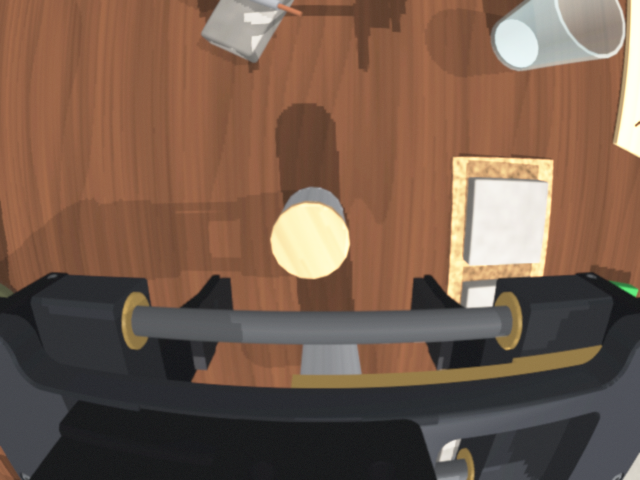

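```bash
python3 -c "
from h import *
print(wray(310.5,240.5,.085))"; python3 -m creep '[[[0.02,-0.005,-0.005,0,0,0,1],[0.05,-0.006,-0.006,0,0,0,1],[0.08,-0.006,-0.006,0,0,0,1],[0.1,-0.006,-0.006,0,0,0,1],[0.1,-0.006,-0.006,0,0,0,1]]]'; python3 -c "
from h import *
go(.4465,.1875,.041)"
```

```text
[0.44804354 0.18944485 0.085     ]
clock: 9.5
eef_pos: [0.4477, 0.1882, 0.0651]
orientation: [1.204, 1.211, -1.211]
wrist_force: [-0.6, 0.9, 1.0]
grip_width: 0.997
t 9.5 p [0.4477 0.1882 0.0651] grip 0.997 F [-0.6  0.9  1. ]
 shift mm [24.2 -1.1  0.6] turn deg [0.16 0.13 0.18]
```

```bash
python3 -m creep '[[[0.012,0,0,0,0,0,1],[0.024,0,0,0,0,0,1],[0.024,0,0,0,0,0,1],[0.024,0,0,0,0,0,0.5],[0.024,0,0,0,0,0,0]]]'; python3 -m creep '[[[0,0,0,0,0,0,0],[0,0,0,0,0,0,0],[0,0,0,0,0,0,0],[0,0,0,0,0,0,0],[0,0,0,0,0,0,0]]]'; python3 -c "
from h import *
go(.6375,-.0105,.1)"
```

```text
clock: 10.0
eef_pos: [0.4495, 0.1895, 0.0431]
orientation: [1.208, 1.211, -1.206]
wrist_force: [-0.7, 0.5, -0.9]
grip_width: 0.894
clock: 10.5
eef_pos: [0.4485, 0.1893, 0.0426]
orientation: [1.206, 1.212, -1.207]
wrist_force: [-2.2, -0.5, 3.8]
grip_width: 0.615
t 10.5 p [0.4485 0.1893 0.0426] grip 0.615 F [-2.2 -0.5  3.8]
 shift mm [-57.6 188.3 200.5] turn deg [ 0.2  -0.    0.06]
```

```bash
python3 -m creep '[[[-0.03,0,0,0,0,0,0],[-0.065,0,0,0,0,0,0],[-0.07,0.03,0.03,0,0,0,0],[-0.07,0.065,0.065,0,0,0,0],[-0.07,0.1,0.1,0,0,0,0]]]'; python3 -m creep '[[[0,0.03,0.03,0,0,0,0],[0,0.06,0.065,0,0,0,0],[0,0.08,0.09,0,0,0,0],[0,0.088,0.098,0,0,0,0],[0,0.089,0.098,0,0,0,0]]]'; python3 -m creep '[[[0,0,0,0,0,0,0],[0,0,0,0,0,0,0],[0.01,0,0,0,0,0,0],[0.02,0,0,0,0,0,0],[0.03,0,0,0,0,0,0]]]';python3 -c "
from h import *
go(.6375,-.009,.0640)
for n in ['scene','top','wrist']:
  p,d=get_image(n); np.save(n+'6.npy',d); cv2.imwrite(f'pics/{n}6.png',p[:,:,::-1])"
```

```text
clock: 11.0
eef_pos: [0.5508, 0.089, 0.1131]
orientation: [1.207, 1.211, -1.203]
wrist_force: [0.2, 0.6, -1.9]
grip_width: 0.614
clock: 11.5
eef_pos: [0.6391, -0.0105, 0.1119]
orientation: [1.208, 1.208, -1.21]
wrist_force: [-1.1, -0.3, -2.0]
grip_width: 0.615
clock: 12.0
eef_pos: [0.638, -0.0073, 0.0814]
orientation: [1.206, 1.212, -1.206]
wrist_force: [0.1, 0.0, -1.3]
grip_width: 0.613
t 12.0 p [ 0.638  -0.0073  0.0814] grip 0.613 F [ 0.1  0.  -1.3]
 shift mm [17.4 -0.5  1.7] turn deg [ 0.25 -0.03  0.04]
```

View pics/wrist6.png

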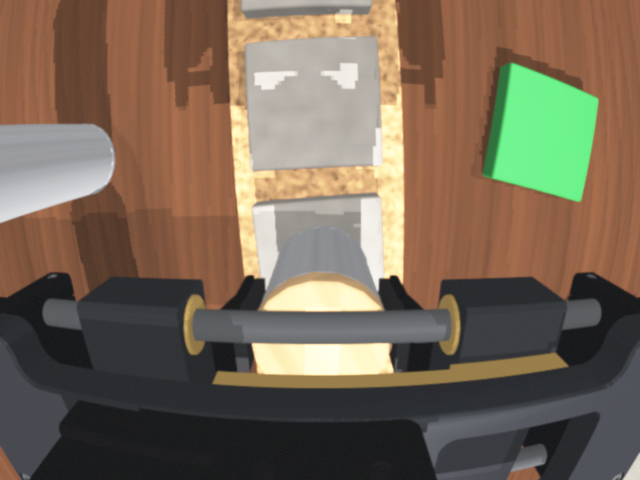

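View pics/scene6.png

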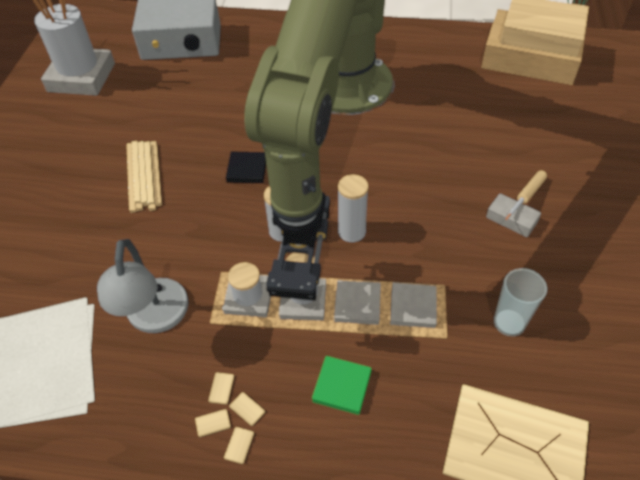

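```bash
cat >> h.py <<'E'
def tops(n,depth,x0=.3,x1=.72,y0=-.18):
    P=cloud(n,depth); z=P[...,2]
    reg=(P[...,0]>x0)&(P[...,0]<x1)&(P[...,1]>y0)&(P[...,1]<.27)&(z>.04)&(z<.2)&(depth>0)
    nl,lab,st,c=cv2.connectedComponentsWithStats(reg.astype(np.uint8))
    for i in range(1,nl):
        if st[i,4]<50: continue
        q=P[lab==i]; zt=np.percentile(q[:,2],93); t=q[abs(q[:,2]-zt)<.006]
        (cx,cy),r=cv2.minEnclosingCircle(t[:,:2].astype(np.float32))
        print(n,c[i].round(),st[i,4],'ztop',zt.round(4),'c',t.mean(0).round(4),(round(cx,4),round(cy,4)),round(r,4))
E
python3 -c "
from h import *
tops('scene',np.load('scene6.npy'),.58);tops('top',np.load('top6.npy'),.58)"
python3 -m creep '[[[0.006,0,0,0,0,0,0],[0.012,0,0.001,0,0,0,0],[0.016,0,0.001,0,0,0,0],[0.017,0,0.001,0,0,0,0],[0.017,0,0.001,0,0,0,0]]]'; python3 -c "
from h import *
go(.638,-.009,.064)"
```

```text
scene [300. 261.] 1897 ztop 0.196 c [ 0.6901 -0.0067  0.1943] (0.6744, -0.0065) 0.0578
scene [245. 281.] 986 ztop 0.0831 c [ 0.6447 -0.1106  0.0812] (0.6443, -0.1119) 0.0286
scene [302. 301.] 66 ztop 0.052 c [ 0.6635 -0.0076  0.0491] (0.6602, -0.0074) 0.016
top [370. 179.] 509 ztop 0.0835 c [ 0.644  -0.1134  0.081 ] (0.6441, -0.1134) 0.0269
clock: 12.65
eef_pos: [0.6385, -0.0092, 0.0653]
orientation: [1.207, 1.211, -1.207]
wrist_force: [0.6, 0.3, -2.1]
grip_width: 0.613
t 12.65 p [ 0.6385 -0.0092  0.0653] grip 0.613 F [ 0.6  0.3 -2.1]
 shift mm [ 1.3 -0.5 -0.2] turn deg [0.18 0.   0.02]
```

```bash
python3 -m creep '[[[0,-0.002,0,0,0,0,0],[0.001,-0.002,0,0,0,0,0],[0.002,-0.002,0,0,0,0,0.65],[0.002,-0.002,0,0,0,0,0.75],[0.002,-0.002,0,0,0,0,0.9]]]'; python3 -m creep '[[[0,0,0,0,0,0,0.95],[0,0,0,0,0,0,1],[0,0,0,0,0,0,1],[-0.02,0,0,0,0,0,1],[-0.06,0,0,0,0,0,1]]]'; python3 -m creep '[[[-0.04,0,0,0,0,0,1],[-0.08,0,0,0,0,0,1],[-0.1,-0.03,0.01,0,0,0,1],[-0.1,-0.07,0.02,0,0,0,1],[-0.1,-0.11,0.04,0,0,0,1]]]';python3 -c "
from h import *
go(.4767,-.0765,.15)"
```

```text
clock: 13.15
eef_pos: [0.6369, -0.0091, 0.0639]
orientation: [1.207, 1.21, -1.206]
wrist_force: [-0.3, -0.1, -1.7]
grip_width: 0.757
clock: 13.65
eef_pos: [0.634, -0.0089, 0.1208]
orientation: [1.203, 1.215, -1.212]
wrist_force: [0.9, -0.0, 0.8]
grip_width: 0.994
clock: 14.15
eef_pos: [0.5263, -0.0489, 0.2241]
orientation: [1.206, 1.211, -1.204]
wrist_force: [-1.0, 0.1, 1.1]
grip_width: 1.0
t 14.15 p [ 0.5263 -0.0489  0.2241] grip 1.0 F [-1.   0.1  1.1]
 shift mm [ 74.1 -49.8  27.4] turn deg [ 0.31 -0.01 -0.08]
```

```bash
python3 -m creep '[[[0,-0.025,0.015,0,0,0,1],[0.02,-0.049,0.027,0,0,0,1],[0.05,-0.049,0.027,0,0,0,1],[0.07,-0.049,0.027,0,0,0,1],[0.07,-0.049,0.027,0,0,0,1]]]'; python3 -c "
from h import *
go(.4775,-.0765,.067)
for n in ['scene','top','wrist']:
  p,d=get_image(n); np.save(n+'7.npy',d); cv2.imwrite(f'pics/{n}7.png',p[:,:,::-1])
tops('scene',np.load('scene7.npy'),.58);tops('top',np.load('top7.npy'),.58)"
```

```text
clock: 14.65
eef_pos: [0.4756, -0.0767, 0.1514]
orientation: [1.205, 1.214, -1.21]
wrist_force: [-0.1, -1.0, 0.1]
grip_width: 0.998
t 14.65 p [ 0.4756 -0.0767  0.1514] grip 0.998 F [-0.1 -1.   0.1]
 shift mm [84.3  2.3 -0.2] turn deg [ 0.16 -0.01  0.26]
scene [301. 280.] 1250 ztop 0.1079 c [ 0.6395 -0.0109  0.106 ] (0.6381, -0.0105) 0.0284
scene [245. 281.] 972 ztop 0.0835 c [ 0.6447 -0.1107  0.0813] (0.6443, -0.1126) 0.029
top [369. 179.] 524 ztop 0.0833 c [ 0.6438 -0.1131  0.0808] (0.6437, -0.1133) 0.027
top [324. 181.] 553 ztop 0.1087 c [ 0.6381 -0.013   0.1059] (0.6382, -0.0134) 0.0268
```

View pics/wrist7.png

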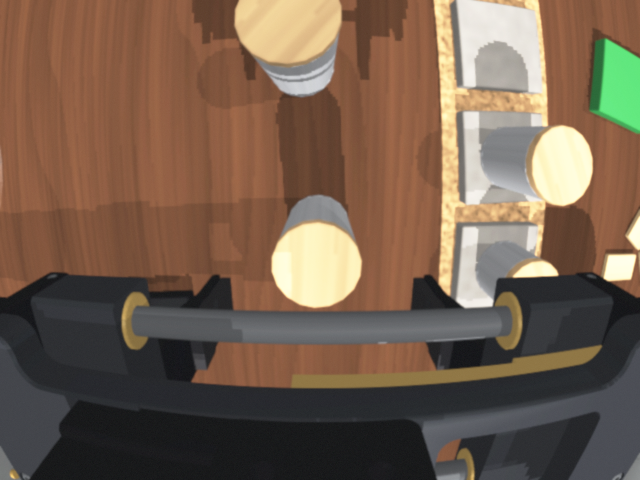

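```bash
python3 -m creep '[[[0.02,0.001,0,0,0,0,1],[0.045,0.001,0,0,0,0,1],[0.065,0.001,0,0,0,0,1],[0.08,0.001,0,0,0,0,1],[0.084,0.001,0,0,0,0,1]]]'; python3 -m creep '[[[0,0,0,0,0,0,1],[0,0,0,0,0,0,0.5],[0,0,0,0,0,0,0],[0,0,0,0,0,0,0],[0,0,0,0,0,0,0]]]'; python3 -m creep '[[[0,0,0,0,0,0,0],[0,0,0,0,0,0,0],[0,0,0,0,0,0,0],[0,0,0,0,0,0,0],[0,0,0,0,0,0,0]]]'; python3 -c "
from h import *
go(.6318,.0885,.14)"
```

```text
clock: 15.3
eef_pos: [0.4789, -0.0766, 0.0692]
orientation: [1.206, 1.211, -1.207]
wrist_force: [-0.3, -0.6, 0.8]
grip_width: 1.0
clock: 15.8
eef_pos: [0.4792, -0.0766, 0.07]
orientation: [1.207, 1.21, -1.206]
wrist_force: [0.3, 0.6, 0.6]
grip_width: 0.721
clock: 16.3
eef_pos: [0.4785, -0.0767, 0.0695]
orientation: [1.207, 1.211, -1.207]
wrist_force: [-2.9, -0.2, 2.7]
grip_width: 0.614
t 16.3 p [ 0.4785 -0.0767  0.0695] grip 0.614 F [-2.9 -0.2  2.7]
 shift mm [ -70.6  153.8 -164.7] turn deg [ 0.19 -0.01  0.04]
```

```bash
python3 -m creep '[[[-0.03,0,0,0,0,0,0],[-0.065,0,0,0,0,0,0],[-0.1,0,0,0,0,0,0],[-0.11,0.02,-0.025,0,0,0,0],[-0.11,0.045,-0.055,0,0,0,0]]]'; python3 -m creep '[[[0,0.03,-0.03,0,0,0,0],[0,0.06,-0.06,0,0,0,0],[0,0.09,-0.09,0,0,0,0],[0,0.105,-0.105,0,0,0,0],[0,0.109,-0.11,0,0,0,0]]]';python3 -m creep '[[[0,0,0,0,0,0,0],[0.02,0,0,0,0,0,0],[0.04,0,0,0,0,0,0],[0.06,0,0,0,0,0,0],[0.06,0,0,0,0,0,0]]]';python3 -c "
from h import *
go(.6318,.0885,.0905)
for n in ['scene','wrist']:
  p,d=get_image(n); np.save(n+'8.npy',d); cv2.imwrite(f'pics/{n}8.png',p[:,:,::-1])"
```

```text
clock: 16.8
eef_pos: [0.5257, -0.0222, 0.1822]
orientation: [1.214, 1.207, -1.204]
wrist_force: [0.6, 0.2, -1.7]
grip_width: 0.62
clock: 17.3
eef_pos: [0.6335, 0.0922, 0.178]
orientation: [1.203, 1.213, -1.204]
wrist_force: [0.5, 0.2, -2.6]
grip_width: 0.617
clock: 17.8
eef_pos: [0.6292, 0.0867, 0.1168]
orientation: [1.205, 1.213, -1.213]
wrist_force: [-0.5, 1.1, -2.2]
grip_width: 0.613
t 17.8 p [0.6292 0.0867 0.1168] grip 0.613 F [-0.5  1.1 -2.2]
 shift mm [26.3  2.7 -1.8] turn deg [0.06 0.08 0.33]
```

View pics/wrist8.png

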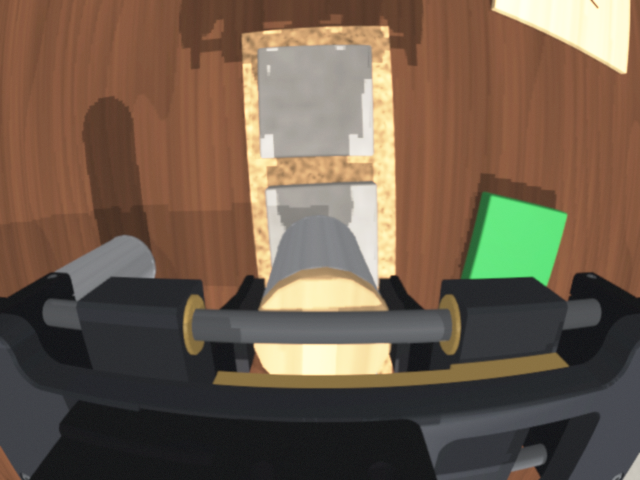

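View pics/scene8.png

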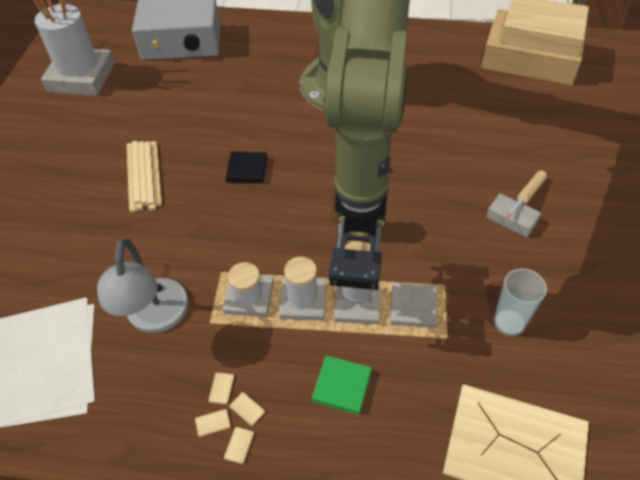

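```bash
python3 -m creep '[[[0.01,0,-0.001,0,0,0,0],[0.02,0,-0.001,0,0,0,0],[0.024,0,-0.001,0,0,0,0],[0.025,0,-0.001,0,0,0,0],[0.025,0,-0.001,0,0,0,0]]]';python3 -c "
from h import *
go(.6318,.0885,.0905)"
```

```text
clock: 18.4
eef_pos: [0.6322, 0.0898, 0.0944]
orientation: [1.207, 1.211, -1.207]
wrist_force: [-0.0, 0.5, -1.4]
grip_width: 0.614
t 18.4 p [0.6322 0.0898 0.0944] grip 0.614 F [-0.   0.5 -1.4]
 shift mm [ 3.9 -0.4  1.3] turn deg [0.19 0.01 0.01]
```

```bash
python3 -m creep '[[[0.001,0,0.001,0,0,0,0],[0.002,0,0.001,0,0,0,0],[0.003,0,0.001,0,0,0,0],[0.003,0,0.001,0,0,0,0],[0.003,0,0.001,0,0,0,0]]]';python3 -c "
from h import *
go(.6318,.0885,.0905)"
```

```text
clock: 18.9
eef_pos: [0.6323, 0.0889, 0.0916]
orientation: [1.207, 1.211, -1.207]
wrist_force: [0.1, 0.0, -1.8]
grip_width: 0.612
t 18.9 p [0.6323 0.0889 0.0916] grip 0.612 F [ 0.1  0.  -1.8]
 shift mm [ 1.1 -0.5  0.4] turn deg [ 0.19 -0.01 -0.01]
```

```bash
python3 -m creep '[[[0.001,0,0,0,0,0,0],[0.001,0,0,0,0,0,0],[0.0015,0,0,0,0,0,0.65],[0.0015,0,0,0,0,0,0.75],[0.0015,0,0,0,0,0,0.9]]]'; python3 -m creep '[[[0,0,0,0,0,0,0.95],[0,0,0,0,0,0,1],[0,0,0,0,0,0,1],[-0.02,0,0,0,0,0,1],[-0.06,0,0,0,0,0,1]]]'; python3 -m creep '[[[-0.03,0,0,0,0,0,1],[-0.06,0,0,0,0,0,1],[-0.08,-0.03,0,0,0,0,1],[-0.08,-0.07,0.01,0,0,0,1],[-0.08,-0.11,0.02,0,0,0,1]]]';python3 -c "
from h import *
go(.4645,.0605,.17)"
```

```text
clock: 19.4
eef_pos: [0.6326, 0.0889, 0.0904]
orientation: [1.207, 1.21, -1.206]
wrist_force: [-0.1, 0.1, -0.4]
grip_width: 0.751
clock: 19.9
eef_pos: [0.6298, 0.0887, 0.1473]
orientation: [1.202, 1.214, -1.212]
wrist_force: [0.2, -1.0, 0.4]
grip_width: 0.995
clock: 20.4
eef_pos: [0.5218, 0.0682, 0.2306]
orientation: [1.207, 1.21, -1.206]
wrist_force: [-0.6, 0.0, 0.1]
grip_width: 1.001
t 20.4 p [0.5218 0.0682 0.2306] grip 1.001 F [-0.6  0.   0.1]
 shift mm [ 60.5 -57.4   7.4] turn deg [ 0.2   0.02 -0.08]
```

```bash
python3 -m creep '[[[0,-0.03,0.004,0,0,0,1],[0.01,-0.056,0.008,0,0,0,1],[0.03,-0.057,0.008,0,0,0,1],[0.055,-0.057,0.008,0,0,0,1],[0.055,-0.057,0.008,0,0,0,1]]]'; python3 -c "
from h import *
go(.4645,.0605,.094)
for n in ['scene','top','wrist']:
  p,d=get_image(n); np.save(n+'9.npy',d); cv2.imwrite(f'pics/{n}9.png',p[:,:,::-1])
tops('scene',np.load('scene9.npy'),.58);tops('top',np.load('top9.npy'),.58)"
```

```text
clock: 20.9
eef_pos: [0.4631, 0.0598, 0.1727]
orientation: [1.204, 1.213, -1.211]
wrist_force: [-0.8, -0.3, 0.0]
grip_width: 0.994
t 20.9 p [0.4631 0.0598 0.1727] grip 0.994 F [-0.8 -0.3  0. ]
 shift mm [78.7  1.8 -0.8] turn deg [0.18 0.06 0.26]
scene [359. 278.] 1533 ztop 0.1325 c [0.6328 0.0881 0.1309] (0.6306, 0.0879) 0.0285
scene [301. 280.] 1244 ztop 0.108 c [ 0.6395 -0.0108  0.1061] (0.6384, -0.011) 0.0282
scene [245. 281.] 980 ztop 0.0832 c [ 0.6447 -0.1108  0.0811] (0.6441, -0.1116) 0.0283
top [369. 179.] 527 ztop 0.0835 c [ 0.6439 -0.1133  0.0809] (0.6439, -0.1133) 0.0268
top [324. 181.] 553 ztop 0.1084 c [ 0.6381 -0.0128  0.1059] (0.6383, -0.0131) 0.0269
top [278. 184.] 610 ztop 0.1331 c [0.6317 0.0857 0.1308] (0.632, 0.0857) 0.027
```

View pics/wrist9.png

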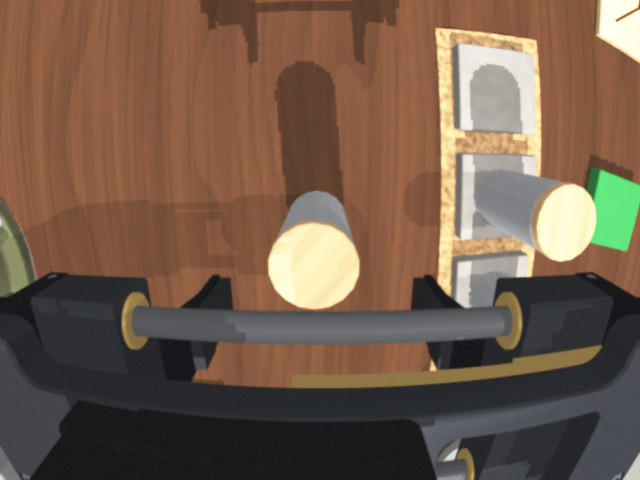

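```bash
python3 -m creep '[[[0.02,0.001,0,0,0,0,1],[0.04,0.001,0,0,0,0,1],[0.06,0.001,0,0,0,0,1],[0.075,0.001,0,0,0,0,1],[0.078,0.001,0,0,0,0,1]]]'; python3 -m creep '[[[0,0,0,0,0,0,1],[0,0,0,0,0,0,0.5],[0,0,0,0,0,0,0],[0,0,0,0,0,0,0],[0,0,0,0,0,0,0]]]'; python3 -m creep '[[[0,0,0,0,0,0,0],[0,0,0,0,0,0,0],[0,0,0,0,0,0,0],[0,0,0,0,0,0,0],[0,0,0,0,0,0,0]]]'; python3 -c "
from h import *
go(.6265,.1885,.16)"
```

```text
clock: 21.55
eef_pos: [0.4663, 0.0601, 0.0967]
orientation: [1.206, 1.211, -1.208]
wrist_force: [-0.2, -0.3, -0.1]
grip_width: 1.0
clock: 22.05
eef_pos: [0.4665, 0.0604, 0.0975]
orientation: [1.207, 1.211, -1.206]
wrist_force: [-1.7, -0.5, 0.5]
grip_width: 0.722
clock: 22.55
eef_pos: [0.4662, 0.0603, 0.097]
orientation: [1.207, 1.211, -1.207]
wrist_force: [-1.1, -0.3, 1.7]
grip_width: 0.622
t 22.55 p [0.4662 0.0603 0.097 ] grip 0.622 F [-1.1 -0.3  1.7]
 shift mm [ -63.   160.7 -127.7] turn deg [ 0.19 -0.    0.02]
```

```bash
python3 -m creep '[[[-0.03,0,0,0,0,0,0],[-0.06,0,-0.02,0,0,0,0],[-0.08,0.01,-0.05,0,0,0,0],[-0.08,0.03,-0.085,0,0,0,0],[-0.08,0.06,-0.115,0,0,0,0]]]'; python3 -m creep '[[[0,0.03,-0.01,0,0,0,0],[0,0.06,-0.012,0,0,0,0],[0,0.085,-0.013,0,0,0,0],[0,0.097,-0.013,0,0,0,0],[0,0.1,-0.013,0,0,0,0]]]';python3 -m creep '[[[0,0,0,0,0,0,0],[0.01,0,0,0,0,0,0],[0.02,0,0,0,0,0,0],[0.03,0,0,0,0,0,0],[0.03,0,0,0,0,0,0]]]';python3 -c "
from h import *
go(.6265,.1885,.118)
for n in ['scene','wrist']:
  p,d=get_image(n); np.save(n+'10.npy',d); cv2.imwrite(f'pics/{n}10.png',p[:,:,::-1])"
```

```text
clock: 23.05
eef_pos: [0.526, 0.1781, 0.1776]
orientation: [1.208, 1.213, -1.204]
wrist_force: [0.0, -1.2, -2.3]
grip_width: 0.619
clock: 23.55
eef_pos: [0.6269, 0.1882, 0.1756]
orientation: [1.206, 1.209, -1.209]
wrist_force: [-0.1, -0.4, -2.6]
grip_width: 0.618
clock: 24.05
eef_pos: [0.6241, 0.1887, 0.1447]
orientation: [1.204, 1.213, -1.21]
wrist_force: [0.2, -0.4, -2.7]
grip_width: 0.621
t 24.05 p [0.6241 0.1887 0.1447] grip 0.621 F [ 0.2 -0.4 -2.7]
 shift mm [26.7  2.5  0.2] turn deg [0.21 0.06 0.21]
```

View pics/wrist10.png

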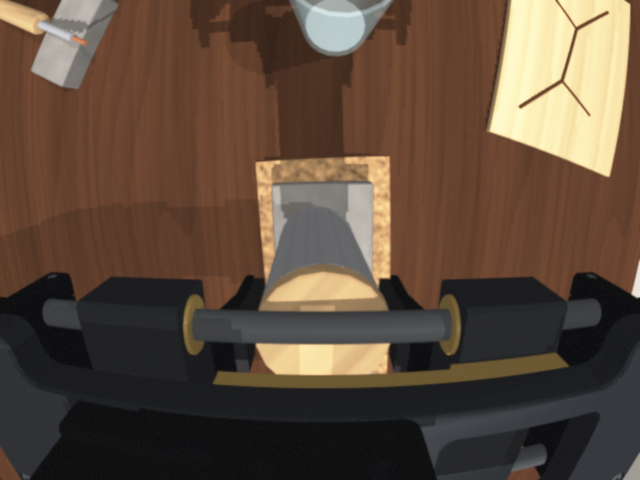

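View pics/scene10.png

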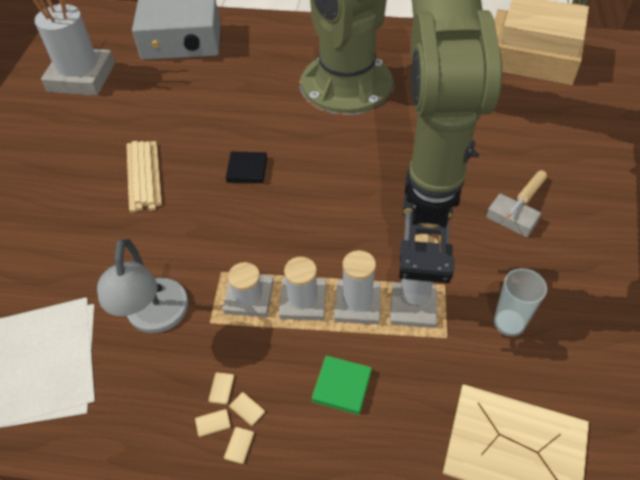

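```bash
python3 -m creep '[[[0.01,0,0,0,0,0,0],[0.018,0.001,0,0,0,0,0],[0.023,0.001,0,0,0,0,0],[0.025,0.001,0,0,0,0,0],[0.025,0.001,0,0,0,0,0]]]';python3 -c "
from h import *
go(.6265,.1885,.118)"
```

```text
clock: 24.65
eef_pos: [0.6267, 0.1887, 0.1215]
orientation: [1.206, 1.211, -1.207]
wrist_force: [0.4, -0.0, -3.1]
grip_width: 0.617
t 24.65 p [0.6267 0.1887 0.1215] grip 0.617 F [ 0.4 -0.  -3.1]
 shift mm [ 3.5 -0.2  0.2] turn deg [0.19 0.02 0.04]
```

```bash
python3 -m creep '[[[0.001,0,0,0,0,0,0],[0.002,0,0,0,0,0,0],[0.003,0,0,0,0,0,0],[0.003,0,0,0,0,0,0],[0.003,0,0,0,0,0,0]]]';python3 -c "
from h import *
go(.6265,.1885,.118)"
```

```text
clock: 25.15
eef_pos: [0.627, 0.1888, 0.1191]
orientation: [1.207, 1.211, -1.207]
wrist_force: [-0.2, 0.1, -2.5]
grip_width: 0.615
t 25.15 p [0.627  0.1888 0.1191] grip 0.615 F [-0.2  0.1 -2.5]
 shift mm [ 1.1 -0.5  0.3] turn deg [ 0.19 -0.01 -0.01]
```

```bash
python3 -m creep '[[[0.001,0,0,0,0,0,0],[0.001,0,0,0,0,0,0],[0.0015,0,0,0,0,0,0.65],[0.0015,0,0,0,0,0,0.75],[0.0015,0,0,0,0,0,0.9]]]'; python3 -m creep '[[[0,0,0,0,0,0,0.95],[0,0,0,0,0,0,1],[0,0,0,0,0,0,1],[-0.02,0,0,0,0,0,1],[-0.06,0,0,0,0,0,1]]]'; python3 -m creep '[[[-0.03,0,0,0,0,0,1],[-0.07,0,0,0,0,0,1],[-0.08,-0.03,0,0,0,0,1],[-0.08,-0.07,0,0,0,0,1],[-0.08,-0.11,0,0,0,0,1]]]';python3 -m creep '[[[0,-0.03,0,0,0,0,1],[0,-0.06,0,0,0,0,1],[0,-0.06,0,0,0,0,1],[0,-0.06,0,0,0,0,1],[0,-0.06,0,0,0,0,1]]]';python3 -c "
from h import *
go(.64,-.111,.15)
for n in ['scene','top','wrist']:
  p,d=get_image(n); np.save(n+'11.npy',d); cv2.imwrite(f'pics/{n}11.png',p[:,:,::-1])
tops('scene',np.load('scene11.npy'),.58);tops('top',np.load('top11.npy'),.58)"
```

```text
clock: 25.65
eef_pos: [0.6272, 0.1889, 0.1179]
orientation: [1.207, 1.21, -1.206]
wrist_force: [-0.1, -1.4, -0.7]
grip_width: 0.753
clock: 26.15
eef_pos: [0.6246, 0.1884, 0.1747]
orientation: [1.202, 1.214, -1.213]
wrist_force: [-0.1, -0.2, 0.5]
grip_width: 0.992
clock: 26.65
eef_pos: [0.5163, 0.1881, 0.2579]
orientation: [1.208, 1.209, -1.207]
wrist_force: [-0.8, 0.2, 1.4]
grip_width: 1.001
clock: 27.15
eef_pos: [0.458, 0.188, 0.2578]
orientation: [1.208, 1.209, -1.207]
wrist_force: [0.3, 0.4, -0.0]
grip_width: 1.003
t 27.15 p [0.458  0.188  0.2578] grip 1.003 F [ 0.3  0.4 -0. ]
 shift mm [108.  181.2 299.4] turn deg [ 0.13 -0.   -0.06]
scene [419. 276.] 1876 ztop 0.1573 c [0.6263 0.1885 0.1558] (0.6253, 0.1887) 0.0279
scene [359. 278.] 1534 ztop 0.1325 c [0.6329 0.0881 0.1309] (0.6317, 0.0868) 0.0281
scene [301. 280.] 1252 ztop 0.1079 c [ 0.6394 -0.0108  0.1061] (0.6381, -0.011) 0.0277
scene [245. 281.] 982 ztop 0.0831 c [ 0.6447 -0.1105  0.0811] (0.6434, -0.1102) 0.0281
top [369. 179.] 520 ztop 0.0837 c [ 0.6439 -0.1132  0.0811] (0.6439, -0.1132) 0.0268
top [324. 181.] 553 ztop 0.1082 c [ 0.6383 -0.0133  0.1059] (0.6383, -0.0131) 0.0269
top [278. 184.] 609 ztop 0.1329 c [0.6321 0.0855 0.1307] (0.6322, 0.0855) 0.0272
top [230. 188.] 748 ztop 0.1579 c [0.6249 0.1862 0.1556] (0.6251, 0.1864) 0.0272
```

View pics/scene11.png

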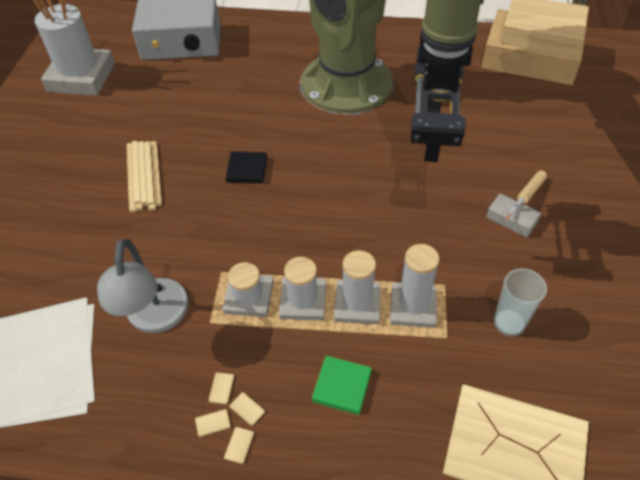

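View pics/top11.png

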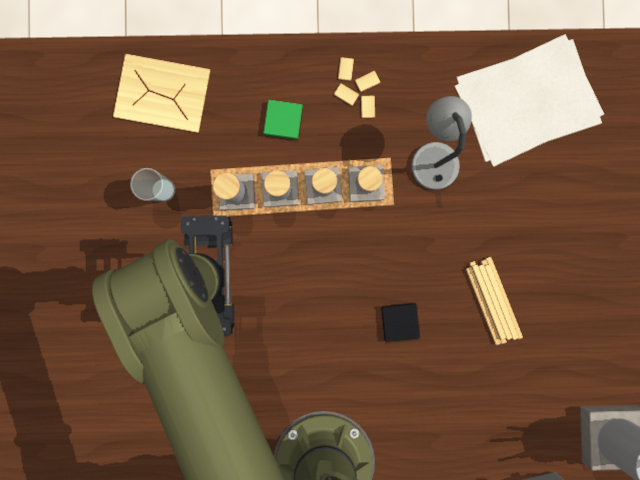

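All four stand upright on their slabs, at most about 3 mm off centre. The lids are at scene (245,275), (300,270), (359,263) and (421,258), rising away from the lamp, and the glass has not moved.

```bash
python3 -c "
from h import *
print(close_job())"
```

```text
the job is handed in; nothing more can be done
None
```

I handed the job in at about 27 s. All four canisters are upright, released, and in order of height: 60 mm on slab d by the lamp, then 85 mm on c, 110 mm on b, and 135 mm on a, the farthest.

- **Centring:** the last depth check from the top camera put each canister within about 3 mm of its slab's centre. The worst is the 60 mm canister, about 3 mm too far from the robot.
- **Heights:** the lid heights matched each canister standing on its slab.
- **Surroundings:** the glass looks untouched in both final pictures, and so do the black and green look-alikes. The arm finished clear of everything, and the wrist forces I read stayed under 5 N.
- **Disagreement between cameras:** their sideways (y) positions differed by 2–3 mm between the top and scene views, and by up to about 8 mm from the wrist view. I placed using pick-to-slab distances, on which all three views agreed to within 1 mm where I compared them, for the 60 mm canister.

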